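# Pack a washing-machine repair kit

### The job

Pack the washing-machine repair kit into the grey tray: stand the fat capacitor upright in the small deep round cup, lay the smooth pulley hub-up in the wide round dish, set the two-coil water valve coils-up in the square pocket, and lay the door lock, tabs up, in the long narrow pocket, each sitting flat on its pocket's floor. The slim capacitor and the toothed pulley belong to another job: leave them standing where they are.

Things in the scene. Friction and masses are not known exactly. Their poses are not given: they have to be found in the camera images.
- fat_capacitor_center (a point): The fat motor capacitor: a plain aluminium can standing upright, 40 mm in diameter and 72 mm tall, with a black top and two 7 mm brass tabs on it (79 mm overall). The point is on its axis, 36 mm above its underside; z is its axis, pointing up.
- slim_capacitor_center (a point): The slim capacitor, a look-alike that stays: the same kind of upright aluminium can, 72 mm tall with the same two tabs, but only 26 mm in diameter. The point is on its axis, 36 mm above its underside.
- smooth_pulley_center (a point): The smooth belt pulley: an aluminium disc lying flat, 60 mm in diameter and 16 mm thick, its rim smooth and round with a belt groove; from its middle a round hub 24 mm in diameter rises to 44 mm above the underside and is a good place to grip. The point is on the axis, 22 mm above its underside; z is the axis, pointing up out of the hub.
- toothed_pulley_center (a point): The toothed pulley, a look-alike that stays: the same aluminium disc (61 mm over the teeth, 16 mm thick) with the same hub, but 14 coarse teeth round its rim. The point is on the axis, 22 mm above its underside.
- valve_center (a point): The water valve: a white plastic base 54 mm (x) by 34 mm (y) by 24 mm high, with short round ports at both x ends (72 mm long overall), and on it two black coil blocks side by side along x, together 55 mm (x) by 28 mm (y), rising from 24 to 56 mm above the underside (58 mm with their brass studs). Grip it across the coils, along y. The point is at the middle, 28 mm above its underside; z points up.
- door_lock_center (a point): The door lock: a white plastic block 86 mm long (x), 28 mm wide (y) and 40 mm tall, lying with a dark slot, a grey panel and three small brass tabs on top (44 mm overall). Grip it across its width, along y. The point is at its centre, 20 mm above its underside; z points up.
- cup: Round cup of cream plastic fixed in the kit tray, for the fat capacitor: the smaller and deeper of the two round pockets, 68 mm inside diameter, rim 33 mm above its origin. The origin is the centre of its underside, 4 mm above the table (the tray's floor); its inner floor is 3 mm above the origin. The grey kit tray is 270 by 320 mm with a 20 mm rim, fixed to the table; the four pockets stand in it two by two.
- dish: Round dish of cream plastic fixed in the kit tray, for the smooth pulley: the wider and shallower of the two round pockets, 90 mm inside diameter, rim 14 mm above its origin. The origin is the centre of its underside; its inner floor is 3 mm above the origin.
- square_pocket: Square pocket of cream plastic fixed in the kit tray, for the valve: 98 by 98 mm inside, walls 3 mm thick, rim 18 mm above its origin. The origin is the centre of its underside; its inner floor is 3 mm above the origin; x and y run along its sides.
- long_pocket: Long narrow pocket of cream plastic fixed in the kit tray, for the door lock: 54 mm (x) by 112 mm (y) inside, so its length runs along its y axis; walls 3 mm thick, rim 14 mm above its origin. The origin is the centre of its underside; its inner floor is 3 mm above the origin.
Mind the look-alikes: they are no part of the job. Leave any orange, pink or turquoise look-alike of the part that bears smooth_pulley_center alone.

How it is judged (in metres and radians):
At the end, for the whole second after the job is handed in: Capacitor within 16 mm of the cup's axis, pulley 17 mm of the dish's, valve 36 mm and lock 20 mm of their pockets' centres; each on its pocket's floor (4 mm), upright (0.12 rad), released, at rest; slim capacitor and toothed pulley within 25 mm of their starts (horizontal distance between fat_capacitor_center and cup below 0.016 m and z of fat_capacitor_center in the frame of cup between 0.035 and 0.043 m and angle between each of fat_capacitor_center, smooth_pulley_center, valve_center, door_lock_center's own z axis and vertical below 0.12 rad and linear speed of each of fat_capacitor, smooth_pulley, valve, door_lock below 0.02 m/s and horizontal distance between smooth_pulley_center and dish below 0.017 m and z of smooth_pulley_center in the frame of dish between 0.021 and 0.029 m and horizontal distance between valve_center and square_pocket below 0.036 m and z of valve_center in the frame of square_pocket between 0.027 and 0.035 m and horizontal distance between door_lock_center and long_pocket below 0.02 m and z of door_lock_center in the frame of long_pocket between 0.019 and 0.027 m and distance of each of slim_capacitor_center, toothed_pulley_center from where it was at the start of the episode below 0.025 m); the robot touches nothing.
It fails at once if the slim capacitor is moved by more than 25 mm (distance of slim_capacitor_center from where it was at the start of the episode above 0.025 m).
It fails at once if the toothed pulley is moved by more than 25 mm (distance of toothed_pulley_center from where it was at the start of the episode above 0.025 m).
It also fails if it takes over 109 s, if anything falls off the work surface, if the arm or the gripper's body presses on something with over 40 N, if the wrist force passes 120 N, or if a joint passes its speed limit or range.

### The arm

A 6-joint arm with a two-finger parallel gripper is mounted at the origin on the work surface. World frame = base frame: x ahead of the robot, y to its left, z up, the work surface at z = 0. Lengths are in mm, angles in rad, forces in N, time in s.
With the tool pointing down it reaches from about 275 to 750 mm from the base axis. Payload 10.2 kg.
Tool frame: the origin (TCP) lies midway between the tips of the shut fingers; the grasp point (between the pads) lies 19 mm behind it (ctrl.hold_point_z is the distance from the TCP to the grasp point, in mm); z points along the fingers, y is the direction in which the jaws open and shut (so a half turn about z gives the same grasp; the last joint's range is limited). The gripper opens to 85 mm and grips with 20 to 120 N. Pads are 22 mm wide; open, the fingers measure 114 mm over their backs; the gripper's body (76 mm by 85 mm) begins 54 mm behind the grasp point. The pads swing forward as they close: fully open they stand 13 mm farther back than shut.
Start: joints at [-1.547, 0.313, 1.498, -0, 1.331, -0.223], TCP at [128.245, -509.101, 231.294] pointing down, gripper open.
Joint ranges: [-2.94, 2.94], [-0.97, 2.17], [0.19, 2.56], [-1.23, 4.37], [0.02, 3.11], [-2.88, 2.88]. Speed limits (rad/s): [2.39, 2.39, 3.01, 3.14, 3.14, 3.14].

### API

Orientations are given as a unit quaternion [w, x, y, z].
In Python, from rig import ctrl, capture, get_calibration, ticket, search_frame, outline_of gives the robot as it stands. The module is installed in compiled form; this text tells all that it offers.
- The arm moves only by the tool servo_tool, never from a script. Its argument "motion" is a list of rows, each an object with "dr": the turn, a rotation vector about the tool's x, y, z in units of 10 degrees (1.0 is 10 degrees), a list of three; "delta_pos": the shift along the tool's x, y, z in units of 50 mm (1.0 is 50 mm), a list of three; "hand": the opening, from 0 (shut) to 1 (fully open). In form: [{"dr": [ax, ay, az], "delta_pos": [x, y, z], "hand": hand}, ...]. A call has 1 to 20 rows; each row shifts and turns the pose as measured when the row begins, along the tool's axes as they then stand; what a row does not reach is not made up. A row lasts 1/8 s, in which the tool goes at most 62.5 mm and 10.7 degrees, less where a joint would pass 70% of its speed; a pose out of reach is approached as far as the arm can. A call is refused whole if a number of a shift passes 1 or a number of a turn 1, either way. A call with a gripper value outside its range is refused whole. The fingers move at their own pace and stop on an object; "squeeze" is the grip in N (left out, the last holds). Time passes only in rows, so rows that do not move let the fingers close. It gives the time, the measured TCP pose, the force and the opening at its end, in the units of the state.
- ctrl.sense(): the state, without advancing time (a new reading comes with each control period).
- capture(name): name is "scene" or "top" or "wrist"; returns (picture, depth): 384x512x3 uint8, red, green, blue; 384x512 float32, mm along the optical axis (not along the pixel's ray), 0 where there is no reading.
- get_calibration(name): a dict with "camera_matrix" (3x3 intrinsics, pixels), "T" (4x4, takes a point from camera to world coordinates). Camera axes: x right, y down, z forward; pixel columns grow to the right and rows downward; lengths in mm; the calibration is good to about 2 mm. The wrist camera is an equidistant fisheye: a pixel r from the principal point sees the ray r / f radians off the axis. A picture is of the moment at which its call begins: read the wrist's pose just before it. get_calibration takes no time and is no camera call; for the wrist camera it gives the pose at the moment of the call.
- ticket.finish_job(): hands the job in, once; it reports no verdict.
Trained networks look in the newest picture that a camera, given by its name, has taken for a name from the list of things; names that differ only in an ending like _2 or _b are one class to them, and where a whole thing is asked for, a point or a joint stands for the part that bears it (a point fixed in the world has none). Each returns a list of dicts, best first, with "score" (0 to 1); they miss things now and then, are a little off and sometimes report something else, mostly with a low value. They report only what shows in the picture. A call takes as long as a camera call. They do not tell look-alikes from the thing itself.
- search_frame(camera, label): "bbox" ([left, top, right, bottom] in pixels, round what is visible of it).
- outline_of(camera, label): "pixels" (384x512 bool, what is visible of it) and "bbox" ([left, top, right, bottom] in pixels, round what is visible of it).
The state is a dict: "time_s": time; "joints": joint angles; "dq": joint speeds; "tau": joint torques, N m; "eef_pos": TCP position; "ee_rot": TCP orientation; "force": force on the tool from outside, world axes, zero at the start; "wrist_torque": the same for the moment, N m; "grip_width": opening from 0.0 (shut) to 1.0 (fully open).
Only numpy, scipy, OpenCV 4.12 (cv2) and the standard library are available. Lean on these libraries where they do the work, as an engineer would, in place of code of your own. Each camera call takes 0.05 s, during which the arm holds its last target.

## Working session

There is one attempt and no reset: what is moved stays moved. The work goes in short steps, Python scripts to look and compute and a tool call to move; the robot and the scene stay as the last step left them, time stands still between calls to the robot, and variables do not carry over. Pictures are saved under pics/ and viewed, and the job is handed in when it is done.

Besides the shell and the picture viewer there is one more tool, called after "Call:" as name(argument=value, ...) on one line, values as JSON. servo_tool: Moves the arm, as the interface text tells. Its arguments: {"type":"object","properties":{"motion":{"type":"array"},"squeeze":{"type":"number"}},"required":["motion"]}

```bash
mkdir -p pics
cat > h.py <<'E'
import numpy as np, cv2
from rig import ctrl, capture, get_calibration, ticket, search_frame, outline_of
def cloud(cam,depth):
    c=get_calibration(cam);K=np.array(c["camera_matrix"]);T=np.array(c["T"])
    v,u=np.mgrid[0:384,0:512]
    X=np.stack([(u-K[0,2])/K[0,0]*depth,(v-K[1,2])/K[1,1]*depth,depth,np.ones_like(depth)],-1)
    P=(X@T.T)[...,:3]; P[depth==0]=np.nan
    return P
def save(n,im): cv2.imwrite("pics/"+n,cv2.cvtColor(im,cv2.COLOR_RGB2BGR))
E
python3 - <<'E'
from h import *
s=ctrl.sense();print(s, ctrl.hold_point_z)
for c in("scene","top"):
    im,d=capture(c);save(c+"0.png",im);np.savez(c+"0.npz",im=im,d=d,P=cloud(c,d))
    print(c,get_calibration(c))
    for l in("fat_capacitor_center","slim_capacitor_center","smooth_pulley_center","toothed_pulley_center","valve_center","door_lock_center","cup","dish","square_pocket","long_pocket"):
        print(l,[(np.round(r["bbox"]).tolist(),round(r["score"],2)) for r in search_frame(c,l)])
print(ctrl.sense()["time_s"])
E
```

```text
{'time_s': 0.0, 'joints': array([-1.54739041e+00,  3.13441565e-01,  1.49841351e+00,  1.06723573e-05,
        1.33101047e+00, -2.23385301e-01]), 'dq': array([-0.00228766,  0.00066847, -0.00037785,  0.00167615, -0.00061431,
        0.00156812]), 'tau': array([ 8.01838505e-04, -4.12260962e+01, -2.59743011e+01, -1.21179673e-04,
        4.11675515e-03,  1.97198545e-05]), 'eef_pos': array([ 128.24648336, -508.83697869,  230.74826693]), 'ee_rot': array([-6.32750755e-04,  9.92396372e-01,  1.23081415e-01,  6.86889646e-05]), 'force': array([0.26978843, 0.00817801, 0.48623281]), 'wrist_torque': array([-0.02968553,  0.04830853, -0.04649559]), 'grip_width': 1.0007990936932192} 18.700000000000003
scene {'camera_matrix': array([[482.54730676,   0.        , 270.02858358],
       [  0.        , 482.54730676, 187.0734337 ],
       [  0.        ,   0.        ,   1.        ]]), 'T': array([[-5.89980133e-01,  4.24398587e-01, -6.86883747e-01,
         1.35086532e+03],
       [ 8.07089093e-01,  3.34252718e-01, -4.86705575e-01,
         5.91361299e+02],
       [ 2.30356010e-02, -8.41523000e-01, -5.39729933e
[... 1443 characters left out ...]
or_center [([352.0, 167.0, 370.0, 184.0], 0.54)]
smooth_pulley_center [([339.0, 255.0, 358.0, 270.0], 0.74), ([254.0, 199.0, 263.0, 214.0], 0.69), ([262.0, 166.0, 282.0, 186.0], 0.62), ([386.0, 184.0, 407.0, 205.0], 0.53)]
toothed_pulley_center [([301.0, 170.0, 324.0, 188.0], 0.51)]
valve_center [([342.0, 119.0, 361.0, 144.0], 0.72)]
door_lock_center [([258.0, 108.0, 278.0, 136.0], 0.79), ([176.0, 112.0, 212.0, 149.0], 0.53)]
cup [([130.0, 122.0, 157.0, 153.0], 0.96)]
dish [([181.0, 152.0, 214.0, 185.0], 0.93)]
square_pocket [([174.0, 110.0, 213.0, 152.0], 0.91)]
long_pocket [([125.0, 166.0, 170.0, 191.0], 0.97), ([129.0, 122.0, 157.0, 155.0], 0.49), ([341.0, 118.0, 359.0, 142.0], 0.19)]
1.1
```

Run:
```python
from h import *
im=np.load("scene0.npz")["im"];c=im[110:310,120:420];save("sc.png",cv2.resize(c,(800,533),interpolation=cv2.INTER_CUBIC))
im=np.load("top0.npz")["im"];c=im[90:290,115:415];save("tc.png",cv2.resize(c,(800,533),interpolation=cv2.INTER_CUBIC))
```

```text
(no output)
```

View pics/sc.png

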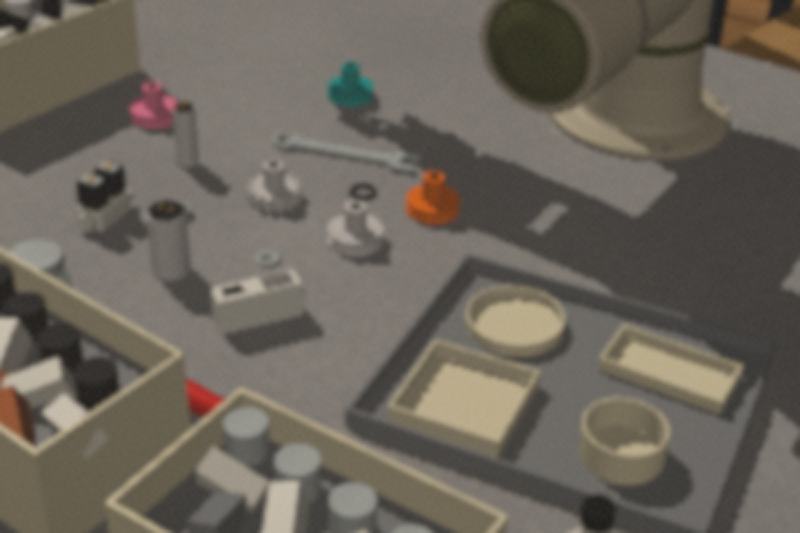

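View pics/tc.png

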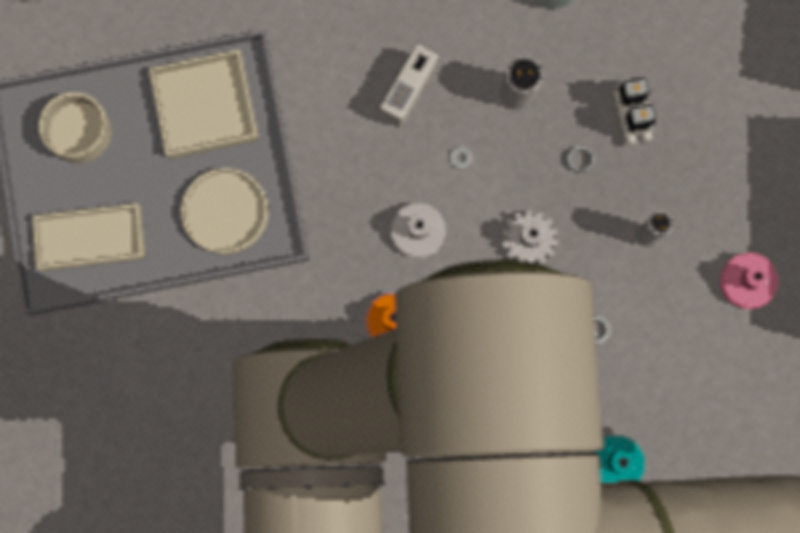

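Top view: grey smooth pulley at (272,175), round-rimmed. The toothed one (313,179) has teeth, and the pink, orange and turquoise ones are decoys. The fat capacitor is at (311,119) and is wider than the slim one at (361,174). The valve is at (351,131), the lock at (268,122), and the tray is on the left. Next I measure them.

Run:
```python
from h import *
Z=np.load("top0.npz");im=Z["im"];P=Z["P"];S=np.load("scene0.npz")
x=P[...,0];z=P[...,2]
print("table z",np.nanmedian(z[150:165,225:250]), np.nanmedian(z[135:150,290:300]), np.nanmedian(z[150:160,330:345]))
def reg(b,lo,hi,PP=P):
    l,t,r,bt=b;q=PP[t:bt,l:r].reshape(-1,3);return q[(q[:,2]>lo)&(q[:,2]<hi)]
def show(n,b,lo,hi,PP=P):
    q=reg(b,lo,hi,PP)
    if len(q)<3: print(n,"few",len(q));return
    xy=q[:,:2].astype(np.float32);c,sz,a=cv2.minAreaRect(xy);cc,r=cv2.minEnclosingCircle(xy)
    print(n,len(q),"mean",q.mean(0).round(1),"rect",np.round(c,1),np.round(sz,1),round(a,1),"circ",np.round(cc,1),round(r,1))
T=[("fat",[298,100,326,140],60,90),("slim",[348,160,378,190],60,90),("hub",[255,160,290,195],32,60),("disc",[255,160,290,195],9,22),("thub",[298,165,328,195],32,60),("tdisc",[298,165,328,195],9,22),("valve coils",[335,112,368,150],45,65),("valve all",[335,112,368,150],10,65),("lock",[250,100,288,140],34,50),
("cup",[126,118,160,156],25,50),("dish",[178,148,220,190],11,30),("sq",[168,105,216,155],14,40),("long",[122,162,172,195],10,30),("orange",[250,195,264,220],9,60)]
for t in T: show(*t)
SP=S["P"]
print("scene")
for n,b,lo,hi in [("fat",[170,180,196,220],66,90),("slim",[178,145,198,176],66,90),("hub",[238,180,268,210],36,60),("thub",[208,165,236,192],36,60),("valve",[146,165,176,202],45,65),("lock",[195,205,240,238],34,50),("cup",[335,250,374,296],28,50),("dish",[292,212,336,248],13,30),("sq",[262,235,326,284],15,40),("long",[340,225,402,270],11,30)]: show(n,b,lo,hi,SP)
```

```text
table z -0.2771369153113028 -0.5943822756084955 -0.14343867681282063
fat 155 mean [ 602.2 -222.4   72.5] rect [ 602.6 -222.5] [37.9 37.3] 3.9 circ [ 604.3 -223.2] 20.6
slim 68 mean [ 436.  -361.    72.6] rect [ 436.4 -362.4] [22.8 24.8] 3.4 circ [ 437.2 -362.4] 13.1
hub 55 mean [ 444.  -107.    43.2] rect [ 445.  -106.7] [20.5 24.1] 87.7 circ [ 445.  -107.3] 12.1
disc 250 mean [ 443.6 -107.2   15.7] rect [ 448.1 -113.3] [58.8 84.2] 25.3 circ [ 435.3 -117.7] 43.6
thub 56 mean [ 433.  -229.9   43.1] rect [ 432.6 -230.1] [21.5 21.1] 75.2 circ [ 433.6 -230.2] 11.6
tdisc 210 mean [ 433.9 -229.6   15.3] rect [ 436.1 -230.7] [59.9 54.7] 78.6 circ [ 433.9 -230.5] 30.5
valve coils 156 mean [ 576.  -349.5   54.6] rect [ 576.8 -350.6] [54.3 28.6] 10.8 circ [ 577.7 -350. ] 28.1
valve all 298 mean [ 571.5 -347.3   40.4] rect [ 570.4 -351. ] [84.1 39. ] 1.8 circ [ 569.9 -337.6] 42.4
lock 260 mean [608.2 -99.1  39.2] rect [608.7 -99.3] [28.4 87.2] 59.4 circ [ 608.1 -101.1] 44.0
cup 131 mean [567.1 277.2  33.5] rect [564.9 276.5] [72.5 71.5] 44.8 circ [565.5 276.2] 37.6
dish 179 mean [469.7 108.4  1
[... 629 characters left out ...]
2 circ [ 446.7 -105.1] 15.4
thub 39 mean [ 438.2 -227.8   41.9] rect [ 436.  -230.7] [25.2 21.1] 47.3 circ [ 436.8 -229.3] 14.1
valve 134 mean [ 583.3 -345.1   52.5] rect [ 576.9 -347.5] [61.5 26.7] 9.8 circ [ 576.4 -347.6] 32.7
lock 241 mean [615.7 -96.4  38.9] rect [613.1 -98.2] [31.8 85. ] 58.8 circ [613.6 -97.8] 44.0
cup 258 mean [571.3 279.4  33.3] rect [569.7 278.4] [76.8 72.5] 14.2 circ [570. 279.] 39.1
dish 292 mean [477.9 111.4  16.9] rect [473.8 113.3] [156.5 115. ] 33.8 circ [474.4 103.6] 83.2
sq 548 mean [606.9 131.4  19. ] rect [591.2 118.1] [177.1 140.2] 17.1 circ [585.9 138. ] 99.4
long 635 mean [452.1 262.1  16.9] rect [459.1 272.5] [196.6 137.8] 21.7 circ [466.2 263. ] 111.0
```

```bash
cat > pk.py <<'E'
from h import *
def toz(cam,uv,zz):
    c=get_calibration(cam);K=np.array(c["camera_matrix"]);T=np.array(c["T"])
    uv=np.asarray(uv,float).reshape(-1,2)
    r=np.c_[(uv-[K[0,2],K[1,2]])/[K[0,0],K[1,1]],np.ones(len(uv))]@T[:3,:3].T
    return (T[:3,3]+r*((zz-T[2,3])/r[:,2:]))[:,:2]
E
python3 - <<'E'
from pk import *
for cam in("top","scene"):
    im,d=capture(cam)
    for l,zz in (("cup",37),("dish",18),("square_pocket",22),("long_pocket",18),("door_lock_center",40)):
        R=outline_of(cam,l)
        if not R: print(cam,l,"none");continue
        m=R[0]["pixels"].astype(np.uint8)
        P=cloud(cam,d)
        q=P[(m>0)]; q=q[(q[:,2]>zz-4)&(q[:,2]<zz+5)]
        c,sz,a=cv2.minAreaRect(q[:,:2].astype(np.float32))
        cs=max(cv2.findContours(m,cv2.RETR_EXTERNAL,cv2.CHAIN_APPROX_NONE)[0],key=cv2.contourArea)
        w=toz(cam,cs.reshape(-1,2),zz).astype(np.float32)
        c2,s2,a2=cv2.minAreaRect(w)
        print(cam,l,R[0]["bbox"],round(R[0]["score"],2),"cloud",np.round(c,1),np.round(sz,1),round(a,1),"contour",np.round(c2,1),np.round(s2,1),round(a2,1))
E
```

```text
top cup [129.2, 124.9, 156.4, 152.8] 0.86 cloud [561.4 278.6] [72.1 63.6] 65.1 contour [560.9 274.1] [75.5 73.7] 89.1
top dish [181.9, 154.8, 214.6, 185.7] 0.64 cloud [470.1 103.1] [91.4 84.2] 20.7 contour [468.4 107.7] [89.8 91.1] 89.2
top square_pocket [174.2, 110.0, 211.8, 150.4] 0.98 cloud [593.3 132.6] [104.1 104.1] 11.0 contour [590.8 131.6] [107.8 105.6] 11.8
top long_pocket [125.1, 165.2, 168.4, 192.4] 0.94 cloud [442.4 260.9] [ 60.8 118.3] 6.1 contour [441.4 259.9] [ 67.6 120.4] 6.9
top door_lock_center [258.6, 108.5, 277.4, 137.4] 0.77 cloud [608.7 -99.3] [27.7 86.2] 60.1 contour [603.2 -98.4] [31.7 94.6] 61.2
scene cup [172.7, 185.6, 192.3, 216.7] 0.25 cloud [ 616.  -213.9] [20.6 37.3] 46.5 contour [ 604.2 -223. ] [152.2  43.5] 49.0
scene dish [296.9, 218.6, 332.0, 245.4] 0.64 cloud [474.4 110.1] [94.6 93.3] 33.2 contour [482.3 115.3] [109.7  93.4] 33.7
scene square_pocket [266.8, 239.0, 320.6, 281.9] 0.92 cloud [597.  134.4] [108.5 105.5] 11.2 contour [605.4 138.8] [120.9 109.5] 11.2
scene long_pocket [340.7, 230.1, 394.5, 266.7] 0.6 cloud [446.5 262.1] [ 67.7 118.1] 6.0 contour [452.6 263.3] [ 82.4 123.9] 6.7
scene door_lock_center [200.0, 211.2, 237.1, 235.9] 0.7 cloud [614.1 -96.3] [32.3 85.1] 60.8 contour [632.  -80.5] [77.4 96.2] 56.9
```

```bash
cat > go.py <<'E'
import sys
from h import *
# usage: go.py x y z [psi]  -> remaining shift in tool axes (units) ; psi=yaw of tool x
s=ctrl.sense();w,a,b,c=s["ee_rot"];p=s["eef_pos"]
R=np.array([[1-2*(b*b+c*c),2*(a*b-w*c),2*(a*c+w*b)],[2*(a*b+w*c),1-2*(a*a+c*c),2*(b*c-w*a)],[2*(a*c-w*b),2*(b*c+w*a),1-2*(a*a+b*b)]])
psi=np.degrees(np.arctan2(R[1,0],R[0,0]))
print("t",round(s["time_s"],2),"tcp",p.round(1),"psi",psi.round(2),"tilt",R[:,2].round(3),"grip",round(s["grip_width"],3),"F",s["force"].round(1),"j",s["joints"].round(2))
t=[float(v) for v in sys.argv[1:]]
if t:
    d=np.array(t[:3])-p;print("shift units",(R.T@d/50).round(3),"xy dist",np.hypot(*d[:2]).round(1))
    if len(t)>3:
        e=(t[3]-psi+180)%360-180
        print("dr z units",round(-e/10,2))
        q=np.radians(t[3]);Q=np.array([[np.cos(q),np.sin(q),0],[np.sin(q),-np.cos(q),0],[0,0,-1]])
        print("shift units after turning",(Q.T@d/50).round(3))
E
python3 go.py 606 -221.5 150
python3 - <<'E'
import numpy as np
for f in("top0.npz","scene0.npz"):
    P=np.load(f)["P"].reshape(-1,3)
    for y0 in range(-450,350,100):
        q=P[(P[:,1]>y0)&(P[:,1]<y0+100)&(P[:,2]>50)&(P[:,0]>640)&(P[:,2]<400)]
        if len(q): print(f,y0,"minx",q[:,0].min().round(),"maxz",q[:,2].max().round())
E
```

```text
t 1.7 tcp [ 128.2 -509.1  231.3] psi 14.14 tilt [-0.  0. -1.] grip 1.002 F [-0.  -0.4  0. ] j [-1.55  0.31  1.5  -0.    1.33 -0.22]
shift units [10.671 -3.244  1.626] xy dist 557.7
top0.npz -450 minx 777.0 maxz 116.0
top0.npz -350 minx 705.0 maxz 118.0
top0.npz -250 minx 715.0 maxz 116.0
top0.npz -150 minx 779.0 maxz 115.0
top0.npz -50 minx 784.0 maxz 120.0
top0.npz 50 minx 781.0 maxz 118.0
top0.npz 150 minx 776.0 maxz 115.0
top0.npz 250 minx 722.0 maxz 135.0
scene0.npz -450 minx 782.0 maxz 112.0
scene0.npz -350 minx 708.0 maxz 113.0
scene0.npz -250 minx 722.0 maxz 113.0
scene0.npz -150 minx 784.0 maxz 112.0
scene0.npz -50 minx 787.0 maxz 112.0
scene0.npz 50 minx 786.0 maxz 112.0
scene0.npz 150 minx 782.0 maxz 112.0
scene0.npz 250 minx 737.0 maxz 133.0
```

Call:
servo_tool(motion=[{"dr": [0,0,0],"delta_pos": [0.9,-0.27,0.05],"hand": 1},{"dr": [0,0,0],"delta_pos": [0.9,-0.27,0.05],"hand": 1},{"dr": [0,0,0],"delta_pos": [0.9,-0.27,0.05],"hand": 1},{"dr": [0,0,0],"delta_pos": [0.9,-0.27,0.05],"hand": 1},{"dr": [0,0,0],"delta_pos": [0.9,-0.27,0.05],"hand": 1},{"dr": [0,0,0],"delta_pos": [0.9,-0.27,0.05],"hand": 1}])

```text
time_s: 2.45
eef_pos: [375.4, -362.3, 216.0]
ee_rot: [0.001, 0.993, 0.12, 0.0]
force: [0.2, -1.5, 0.5]
grip_width: 1.002
```

```bash
python3 go.py 606 -221.5 150
```

```text
t 2.45 tcp [ 375.4 -362.3  216. ] psi 13.8 tilt [ 0.    -0.002 -1.   ] grip 1.002 F [ 0.2 -1.5  0.5] j [-0.99  0.32  1.53 -0.    1.29  0.34]
shift units [ 5.15  -1.638  1.318] xy dist 270.2
```

Call:
servo_tool(motion=[{"dr": [0,0,0],"delta_pos": [0.86,-0.27,0.2],"hand": 1},{"dr": [0,0,0],"delta_pos": [0.86,-0.27,0.2],"hand": 1},{"dr": [0,0,0],"delta_pos": [0.86,-0.27,0.2],"hand": 1},{"dr": [0,0,0],"delta_pos": [0.86,-0.27,0.2],"hand": 1},{"dr": [0,0,0],"delta_pos": [0.86,-0.27,0.2],"hand": 1},{"dr": [0,0,0],"delta_pos": [0.8,-0.27,0.2],"hand": 1},{"dr": [0,0,0],"delta_pos": [0,0,0],"hand": 1}])

```text
time_s: 3.32
eef_pos: [613.0, -215.4, 153.3]
ee_rot: [0.001, 0.993, 0.122, 0.0]
force: [-1.2, -1.1, -0.6]
grip_width: 0.998
```

```bash
python3 go.py 606 -221.5 40
python3 - <<'E'
from h import *
im,d=capture("wrist");save("w1.png",im);print(get_calibration("wrist"))
E
```

```text
t 3.33 tcp [ 613.  -215.4  153.3] psi 14.0 tilt [ 0.001 -0.003 -1.   ] grip 0.998 F [-1.2 -1.1 -0.6] j [-0.52  0.65  1.19 -0.    1.3   0.81]
shift units [-0.165  0.078  2.266] xy dist 9.3
{'camera_matrix': array([[297.31863964,   0.        , 247.97906081],
       [  0.        , 297.31863964, 190.72855663],
       [  0.        ,   0.        ,   1.        ]]), 'T': array([[ 2.41055687e-01, -9.25469851e-01, -2.92228866e-01,
         6.87966243e+02],
       [-9.70504047e-01, -2.28703569e-01, -7.62664622e-02,
        -1.97509052e+02],
       [ 3.74852701e-03,  3.01993761e-01, -9.53302532e-01,
         2.96907820e+02],
       [ 0.00000000e+00,  0.00000000e+00,  0.00000000e+00,
         1.00000000e+00]])}
```

View pics/w1.png

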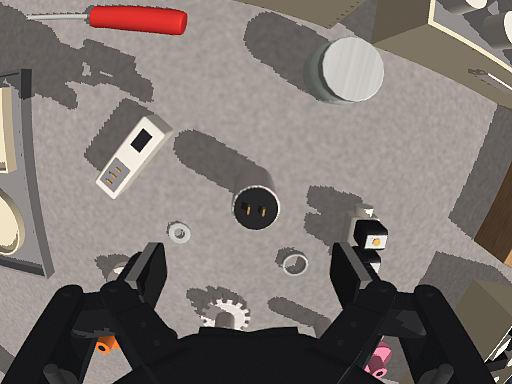

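The wrist view shows the fat capacitor at (256,208), centred between the jaws. The lock is at (135,155), the valve at (370,240) and the toothed pulley at (225,315). I'll check positions through the fisheye.

```bash
cat > fe.py <<'E'
from h import *
def fe(uv,zz,c=None):
    c=c or get_calibration("wrist");K=np.array(c["camera_matrix"]);T=np.array(c["T"])
    uv=np.asarray(uv,float).reshape(-1,2)
    D=np.array([0.,0,0,0]).reshape(4,1)
    n=cv2.fisheye.undistortPoints(uv.reshape(-1,1,2),K,D).reshape(-1,2)
    r=np.c_[n,np.ones(len(n))]@T[:3,:3].T
    return (T[:3,3]+r*((zz-T[2,3])/r[:,2:]))[:,:2]
E
python3 - <<'E'
from fe import *
print("fat",fe([[256,208]],72)); print("lock corners",fe([[96,182],[151,117],[171,131],[113,198]],40).round(1))
q=fe([[96,182],[151,117],[171,131],[113,198]],40);print(q.mean(0))
print("coil1 top",fe([[375,240]],56))
E
```

```text
fat [[ 606.34478737 -225.34216108]]
lock corners [[ 582.1  -70.9]
 [ 655.1 -118.1]
 [ 646.5 -138.9]
 [ 570.2  -91.3]]
[ 613.48026628 -104.82429332]
coil1 top [[ 594.98980546 -348.69391234]]
```

Call:
servo_tool(motion=[{"dr": [0,0,0],"delta_pos": [-0.17,0.1,0.5],"hand": 1},{"dr": [0,0,0],"delta_pos": [0,0,0.7],"hand": 1},{"dr": [0,0,0],"delta_pos": [0,0,0.7],"hand": 1},{"dr": [0,0,0],"delta_pos": [0,0,0.3],"hand": 1},{"dr": [0,0,0],"delta_pos": [0,0,0],"hand": 1}])

```text
time_s: 4.0
eef_pos: [603.4, -228.7, 44.8]
ee_rot: [0.004, 0.993, 0.119, 0.002]
force: [-0.1, 1.2, -0.2]
grip_width: 1.001
```

```bash
python3 go.py 606 -222.5 40
```

```text
t 4.0 tcp [ 603.4 -228.7   44.8] psi 13.67 tilt [ 0.005 -0.007 -1.   ] grip 1.001 F [-0.1  1.2 -0.2] j [-0.54  0.75  1.31 -0.    1.07  0.79]
shift units [ 0.079 -0.109  0.095] xy dist 6.7
```

Call:
servo_tool(motion=[{"dr": [0,0,0],"delta_pos": [0.08,-0.1,0.08],"hand": 1},{"dr": [0,0,0],"delta_pos": [0,0,0],"hand": 0},{"dr": [0,0,0],"delta_pos": [0,0,0],"hand": 0},{"dr": [0,0,0],"delta_pos": [0,0,0],"hand": 0},{"dr": [0,0,0],"delta_pos": [0,0,0],"hand": 0},{"dr": [0,0,0],"delta_pos": [0,0,0],"hand": 0}], squeeze=50)

```text
time_s: 4.75
eef_pos: [607.9, -223.4, 44.7]
ee_rot: [0.006, 0.993, 0.119, 0.005]
force: [-0.0, -0.5, -1.1]
grip_width: 0.453
```

```bash
python3 go.py 606 -222.5 160
```

```text
t 4.75 tcp [ 607.9 -223.4   44.7] psi 13.68 tilt [ 0.01 -0.01 -1.  ] grip 0.453 F [-0.  -0.5 -1.1] j [-0.53  0.76  1.3  -0.    1.07  0.8 ]
shift units [-1.400e-02  1.000e-03 -2.306e+00] xy dist 2.1
```

Add to go.py:
```python
dz=R.T@(np.array([0,0,-1])-R[:,2]);print("level dr units",(np.array([-dz[1],dz[0]])/np.radians(10)).round(3))
```

```text
(no output)
```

Call:
servo_tool(motion=[{"dr": [0.07,-0.04,0],"delta_pos": [0,0,-0.4],"hand": 0},{"dr": [0,0,0],"delta_pos": [0,0,-0.8],"hand": 0},{"dr": [0,0,0],"delta_pos": [0,0,-0.8],"hand": 0},{"dr": [0,0,0],"delta_pos": [0.1,-0.5,-0.2],"hand": 0},{"dr": [0,0,0],"delta_pos": [0.14,-0.9,0],"hand": 0},{"dr": [0,0,0],"delta_pos": [0.14,-0.9,0],"hand": 0},{"dr": [0,0,0],"delta_pos": [0.14,-0.9,0],"hand": 0},{"dr": [0,0,0],"delta_pos": [0.14,-0.9,0],"hand": 0},{"dr": [0,0,0],"delta_pos": [0.14,-0.9,0],"hand": 0},{"dr": [0,0,0],"delta_pos": [0.14,-0.9,0],"hand": 0},{"dr": [0,0,0],"delta_pos": [0.14,-0.9,0],"hand": 0}])

```text
time_s: 6.12
eef_pos: [571.5, 136.9, 149.6]
ee_rot: [-0.004, 0.993, 0.119, -0.008]
force: [0.6, 0.7, -0.7]
grip_width: 0.454
```

```bash
python3 go.py 567 277 130
```

```text
t 6.12 tcp [571.5 136.9 149.6] psi 13.62 tilt [-0.016  0.007 -1.   ] grip 0.454 F [ 0.6  0.7 -0.7] j [0.03 0.53 1.4  0.01 1.23 1.36]
shift units [ 0.578 -2.74   0.412] xy dist 140.1
level dr units [-0.06   0.081]
```

Call:
servo_tool(motion=[{"dr": [-0.06,0.08,0],"delta_pos": [0.15,-0.7,0],"hand": 0},{"dr": [0,0,0],"delta_pos": [0.15,-0.7,0],"hand": 0},{"dr": [0,0,0],"delta_pos": [0.12,-0.6,0],"hand": 0},{"dr": [0,0,0],"delta_pos": [0.1,-0.4,0],"hand": 0},{"dr": [0,0,0],"delta_pos": [0.05,-0.15,0],"hand": 0},{"dr": [0,0,0],"delta_pos": [0,0,0],"hand": 0}])

```text
time_s: 6.88
eef_pos: [561.4, 278.3, 143.6]
ee_rot: [0.0, 0.992, 0.122, -0.005]
force: [-0.3, -0.3, 0.0]
grip_width: 0.451
```

```bash
python3 go.py 567 277 52
python3 - <<'E'
from fe import *
im,d=capture("wrist");save("w2.png",im)
print(search_frame("wrist","cup"))
E
```

```text
t 6.88 tcp [561.4 278.3 143.6] psi 14.03 tilt [-0.011 -0.002 -1.   ] grip 0.451 F [-0.3 -0.3  0. ] j [0.27 0.61 1.27 0.   1.26 1.6 ]
shift units [0.123 0.054 1.83 ] xy dist 5.8
level dr units [-0.005  0.062]
[{'bbox': [207.7, 135.0, 292.8, 213.4], 'score': 0.64}]
```

View pics/w2.png

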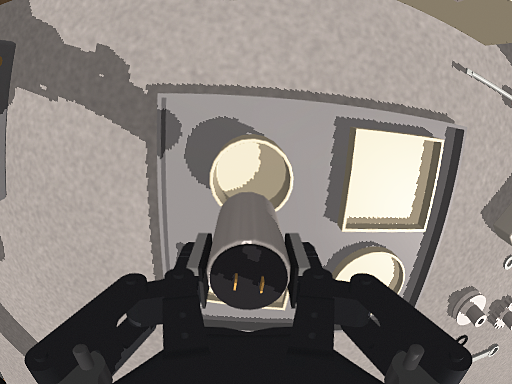

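The capacitor is held upright, its top at (248,275). The cup's rim is at about (252,178), ahead of it and partly hidden. I'll estimate the cup centre from this view.

Run:
```python
from fe import *
q=fe([[210,178],[294,178],[252,136],[222,149],[284,150]],37).astype(np.float64);print(q.round(1))
A=np.c_[2*q,np.ones(len(q))];s=np.linalg.lstsq(A,(q**2).sum(1),rcond=None)[0];print(s[:2],np.sqrt(s[2]+s[:2]@s[:2]))
print("sq",fe([[357,128],[443,140],[430,231],[343,229]],22).round(1))
```

```text
[[562.9 311.8]
 [580.7 240.5]
 [607.3 285.2]
 [590.5 307.2]
 [602.5 255.8]]
[571.64607052 275.98460762] 36.7386872510449
sq [[638.5 192.4]
 [657.7  92.2]
 [558.1  63. ]
 [538.4 171.8]]
```

Call:
servo_tool(motion=[{"dr": [0,0.06,0],"delta_pos": [0.13,0.06,0.3],"hand": 0},{"dr": [0,0,0],"delta_pos": [0,0,0.4],"hand": 0},{"dr": [0,0,0],"delta_pos": [0,0,0.4],"hand": 0},{"dr": [0,0,0],"delta_pos": [0,0,0.3],"hand": 0},{"dr": [0,0,0],"delta_pos": [0,0,0.15],"hand": 0},{"dr": [0,0,0],"delta_pos": [0,0,0],"hand": 0}])

```text
time_s: 7.72
eef_pos: [570.5, 272.0, 60.5]
ee_rot: [-0.0, 0.993, 0.119, 0.0]
force: [0.1, -0.0, -1.1]
grip_width: 0.453
```

```bash
python3 go.py 568 277 52
```

```text
t 7.72 tcp [570.5 272.   60.5] psi 13.67 tilt [ 0.  0. -1.] grip 0.453 F [ 0.1 -0.  -1.1] j [0.26 0.71 1.34 0.   1.09 1.59]
shift units [-0.026 -0.109  0.17 ] xy dist 5.6
level dr units [-0.001 -0.002]
```

Call:
servo_tool(motion=[{"dr": [0,0,0],"delta_pos": [-0.02,-0.1,0.08],"hand": 0},{"dr": [0,0,0],"delta_pos": [0,0,0.08],"hand": 0},{"dr": [0,0,0],"delta_pos": [0,0,0.05],"hand": 0},{"dr": [0,0,0],"delta_pos": [0,0,0],"hand": 0}])

```text
time_s: 8.22
eef_pos: [569.4, 277.5, 51.9]
ee_rot: [-0.0, 0.993, 0.119, 0.002]
force: [-1.0, -0.4, -1.0]
grip_width: 0.455
```

```bash
python3 go.py 568 277 52
```

```text
t 8.22 tcp [569.4 277.5  51.9] psi 13.71 tilt [ 0.005  0.001 -1.   ] grip 0.455 F [-1.  -0.4 -1. ] j [0.27 0.72 1.34 0.   1.07 1.6 ]
shift units [-0.03   0.003 -0.001] xy dist 1.5
level dr units [-0.001 -0.028]
```

Call:
servo_tool(motion=[{"dr": [0,0,0],"delta_pos": [0,0,0.04],"hand": 0},{"dr": [0,0,0],"delta_pos": [0,0,0],"hand": 0}])

```text
time_s: 8.48
eef_pos: [570.2, 277.8, 52.0]
ee_rot: [-0.001, 0.993, 0.119, 0.004]
force: [-0.1, -1.0, -1.7]
grip_width: 0.459
```

Call:
servo_tool(motion=[{"dr": [0,0,0],"delta_pos": [0,0,0],"hand": 0.7},{"dr": [0,0,0],"delta_pos": [0,0,0],"hand": 1},{"dr": [0,0,0],"delta_pos": [0,0,0],"hand": 1},{"dr": [0,0,0],"delta_pos": [0,0,-0.6],"hand": 1},{"dr": [0,0,0],"delta_pos": [0,0,-0.8],"hand": 1},{"dr": [0,0,0],"delta_pos": [0,0,-0.6],"hand": 1}])

```text
time_s: 9.22
eef_pos: [568.3, 277.1, 151.3]
ee_rot: [-0.0, 0.993, 0.119, 0.001]
force: [-0.9, 0.6, 0.1]
grip_width: 1.0
```

```bash
python3 go.py 446 -106 130
python3 - <<'E'
from fe import *
im,d=capture("wrist");save("w3.png",im)
E
```

```text
t 9.22 tcp [568.3 277.1 151.3] psi 13.7 tilt [ 0.001  0.    -1.   ] grip 1.0 F [-0.9  0.6  0.1] j [0.27 0.61 1.25 0.   1.27 1.6 ]
shift units [-4.192  6.865  0.421] xy dist 402.2
level dr units [-0.001 -0.008]
```

View pics/w3.png

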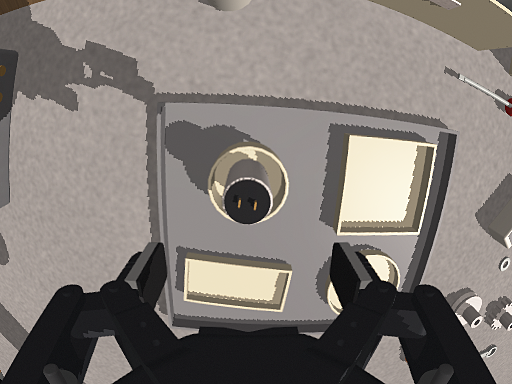

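The capacitor stands upright in the cup at (247,195). Next is the pulley.

Call:
servo_tool(motion=[{"dr": [0,0,0],"delta_pos": [-0.5,0.82,0],"hand": 1},{"dr": [0,0,0],"delta_pos": [-0.5,0.82,0],"hand": 1},{"dr": [0,0,0],"delta_pos": [-0.5,0.82,0],"hand": 1},{"dr": [0,0,0],"delta_pos": [-0.5,0.82,0],"hand": 1},{"dr": [0,0,0],"delta_pos": [-0.5,0.82,0],"hand": 1},{"dr": [0,0,0],"delta_pos": [-0.5,0.82,0],"hand": 1},{"dr": [0,0,0],"delta_pos": [-0.4,0.7,0],"hand": 1},{"dr": [0,0,0],"delta_pos": [-0.3,0.5,0],"hand": 1},{"dr": [0,0,0],"delta_pos": [-0.2,0.3,0],"hand": 1},{"dr": [0,0,0],"delta_pos": [0,0,0],"hand": 1}])

```text
time_s: 10.52
eef_pos: [453.1, -91.3, 153.6]
ee_rot: [-0.0, 0.993, 0.119, 0.006]
force: [-0.3, 1.6, 0.4]
grip_width: 1.003
```

```bash
python3 go.py 446 -106 20
python3 - <<'E'
from fe import *
im,d=capture("wrist");save("w4.png",im)
E
```

```text
t 10.53 tcp [453.1 -91.3 153.6] psi 13.71 tilt [ 0.012  0.002 -1.   ] grip 1.003 F [-0.3  1.6  0.4] j [-0.46  0.25  1.8   0.01  1.08  0.87]
shift units [-0.24   0.248  2.67 ] xy dist 16.3
level dr units [ 0.007 -0.071]
```

View pics/w4.png

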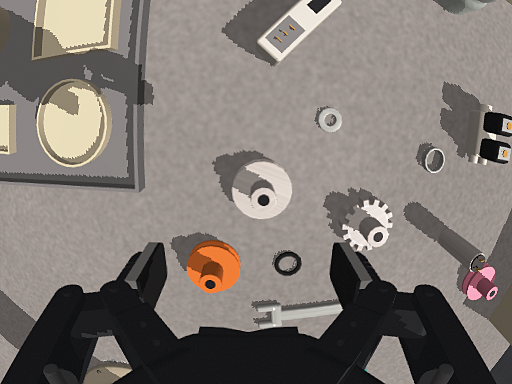

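The grey smooth pulley is at (263,190) with its hub at (263,200). Its rim is round and it is not coloured. The toothed one is at (368,227), orange at (213,265), pink at (478,285). Enlarging a crop and measuring the hub.

```bash
python3 - <<'E'
from fe import *
im=cv2.imread("pics/w4.png");cv2.imwrite("pics/w4c.png",cv2.resize(im[140:260,200:410],None,fx=3.5,fy=3.5,interpolation=cv2.INTER_CUBIC))
print(fe([[263,200]],44),"disc",fe([[262,190]],14),"thub",fe([[377,237]],44))
E
python3 go.py 447 -106 20
```

```text
[[ 447.58291339 -106.58866862]] disc [[ 448.06827567 -106.96866388]] thub [[ 436.33405993 -229.87923655]]
t 10.57 tcp [453.2 -90.8 153.6] psi 13.75 tilt [ 0.012  0.002 -1.   ] grip 1.004 F [ 0.1  0.4 -0.8] j [-0.46  0.25  1.8   0.01  1.08  0.87]
shift units [-0.227  0.263  2.67 ] xy dist 16.5
level dr units [ 0.006 -0.07 ]
```

View pics/w4c.png

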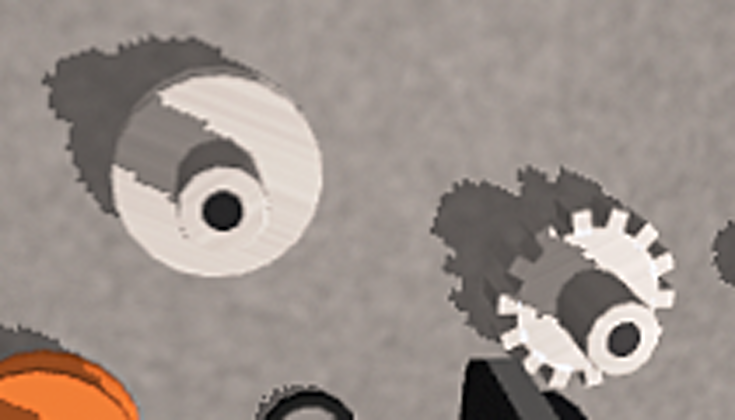

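The left grey one has a smooth round rim, so it is the pulley to take. Descending.

Call:
servo_tool(motion=[{"dr": [0,-0.07,0],"delta_pos": [-0.23,0.26,0.4],"hand": 1},{"dr": [0,0,0],"delta_pos": [0,0,0.7],"hand": 1},{"dr": [0,0,0],"delta_pos": [0,0,0.6],"hand": 1},{"dr": [0,0,0],"delta_pos": [0,0,0.4],"hand": 1},{"dr": [0,0,0],"delta_pos": [0,0,0.2],"hand": 1},{"dr": [0,0,0],"delta_pos": [0,0,0],"hand": 1}])

```text
time_s: 11.32
eef_pos: [447.7, -102.6, 35.8]
ee_rot: [0.001, 0.992, 0.122, 0.001]
force: [0.7, -0.3, 0.1]
grip_width: 1.001
```

```bash
python3 go.py 447 -106.5 20
```

```text
t 11.32 tcp [ 447.7 -102.6   35.8] psi 14.06 tilt [ 0.003 -0.002 -1.   ] grip 1.001 F [ 0.7 -0.3  0.1] j [-0.48  0.44  1.91 -0.    0.79  0.84]
shift units [-0.033  0.073  0.316] xy dist 4.0
level dr units [ 0.014 -0.014]
```

Call:
servo_tool(motion=[{"dr": [0,0,0],"delta_pos": [-0.03,0.08,0.2],"hand": 1},{"dr": [0,0,0],"delta_pos": [0,0,0.12],"hand": 0.6},{"dr": [0,0,0],"delta_pos": [0,0,0],"hand": 0.6}])

```text
time_s: 11.7
eef_pos: [448.1, -107.3, 20.1]
ee_rot: [0.002, 0.992, 0.123, 0.003]
force: [0.1, 0.6, -0.6]
grip_width: 0.608
```

```bash
python3 go.py 447 -106.5 20
```

```text
t 11.7 tcp [ 448.1 -107.3   20.1] psi 14.08 tilt [ 0.005 -0.003 -1.   ] grip 0.608 F [ 0.1  0.6 -0.6] j [-0.49  0.47  1.91 -0.    0.75  0.84]
shift units [-0.018 -0.022  0.001] xy dist 1.4
level dr units [ 0.024 -0.026]
```

Call:
servo_tool(motion=[{"dr": [0.02,-0.02,0],"delta_pos": [0,0,0],"hand": 0},{"dr": [0,0,0],"delta_pos": [0,0,0],"hand": 0},{"dr": [0,0,0],"delta_pos": [0,0,0],"hand": 0},{"dr": [0,0,0],"delta_pos": [0,0,0],"hand": 0},{"dr": [0,0,0],"delta_pos": [0,0,0],"hand": 0}])

```text
time_s: 12.32
eef_pos: [448.4, -107.5, 20.6]
ee_rot: [0.0, 0.992, 0.122, 0.001]
force: [0.1, -0.3, -1.2]
grip_width: 0.259
```

```bash
python3 go.py 473 109 100
```

```text
t 12.32 tcp [ 448.4 -107.5   20.6] psi 14.07 tilt [ 0.002 -0.001 -1.   ] grip 0.259 F [ 0.1 -0.3 -1.2] j [-0.49  0.48  1.91  0.    0.76  0.83]
shift units [ 1.533 -4.078 -1.59 ] xy dist 217.9
level dr units [ 0.006 -0.008]
```

Call:
servo_tool(motion=[{"dr": [0,0,0],"delta_pos": [0,0,-0.5],"hand": 0},{"dr": [0,0,0],"delta_pos": [0,0,-0.7],"hand": 0},{"dr": [0,0,0],"delta_pos": [0.15,-0.4,-0.2],"hand": 0},{"dr": [0,0,0],"delta_pos": [0.3,-0.8,0],"hand": 0},{"dr": [0,0,0],"delta_pos": [0.3,-0.8,0],"hand": 0},{"dr": [0,0,0],"delta_pos": [0.3,-0.8,0],"hand": 0},{"dr": [0,0,0],"delta_pos": [0.25,-0.6,0],"hand": 0},{"dr": [0,0,0],"delta_pos": [0.1,-0.3,0],"hand": 0},{"dr": [0,0,0],"delta_pos": [0,0,0],"hand": 0}])

```text
time_s: 13.45
eef_pos: [471.6, 95.0, 92.8]
ee_rot: [0.0, 0.993, 0.122, 0.001]
force: [-0.1, 0.6, -0.5]
grip_width: 0.259
```

```bash
python3 go.py 473 109 28;  python3 - <<'E'
from fe import *
im,d=capture("wrist");save("w5.png",im)
E
```

```text
t 13.45 tcp [471.6  95.   92.8] psi 14.0 tilt [ 0.002 -0.    -1.   ] grip 0.259 F [-0.1  0.6 -0.5] j [-0.05  0.38  1.8  -0.    0.96  1.28]
shift units [ 0.092 -0.266  1.295] xy dist 14.1
level dr units [ 0.004 -0.01 ]
```

View pics/w5.png

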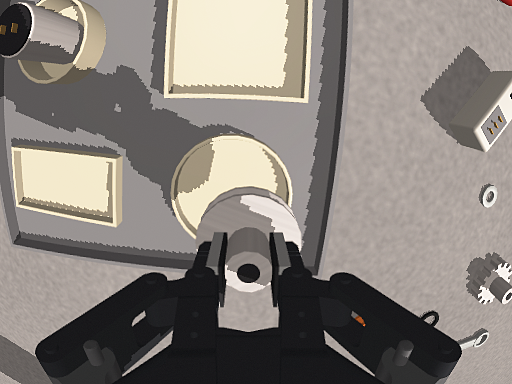

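The pulley is level in the jaws. The dish rim's left edge is at (172,190), right at (293,190) and top at (232,134). Refining its centre.

```bash
python3 - <<'E'
from fe import *
q=fe([[171,190],[293,190],[232,133],[190,151],[275,151]],18);print(q.round(1))
A=np.c_[2*q,np.ones(len(q))];s=np.linalg.lstsq(A,(q**2).sum(1),rcond=None)[0];print(s[:2],np.sqrt(s[2]+s[:2]@s[:2]))
q=fe([[14,144],[122,154],[119,227],[13,207]],18);print("long",q.round(1),q.mean(0))
E
python3 go.py 474 108 28
```

```text
[[466.7 155. ]
 [489.7  62.6]
 [520.9 118.3]
 [500.5 146. ]
 [515.6  84.2]]
[473.89877377 107.45205193] 47.71563502592632
long [[472.4 318.4]
 [486.2 200. ]
 [422.2 196. ]
 [407.2 321. ]] [447.02479    258.87145692]
t 13.5 tcp [471.6  94.4  92.7] psi 13.95 tilt [ 0.002 -0.    -1.   ] grip 0.261 F [ 0.3 -0.8 -0.6] j [-0.05  0.38  1.8  -0.    0.96  1.28]
shift units [ 0.11  -0.253  1.295] xy dist 13.8
level dr units [ 0.004 -0.009]
```

Call:
servo_tool(motion=[{"dr": [0,0,0],"delta_pos": [0.1,-0.25,0],"hand": 0},{"dr": [0,0,0],"delta_pos": [0,0,0.4],"hand": 0},{"dr": [0,0,0],"delta_pos": [0,0,0.4],"hand": 0},{"dr": [0,0,0],"delta_pos": [0,0,0.25],"hand": 0},{"dr": [0,0,0],"delta_pos": [0,0,0.1],"hand": 0},{"dr": [0,0,0],"delta_pos": [0,0,0],"hand": 0}])

```text
time_s: 14.25
eef_pos: [474.9, 107.4, 34.3]
ee_rot: [0.0, 0.993, 0.119, 0.002]
force: [0.2, -1.2, -0.4]
grip_width: 0.257
```

```bash
python3 go.py 473.5 108 28
```

```text
t 14.25 tcp [474.9 107.4  34.3] psi 13.72 tilt [ 0.004 -0.    -1.   ] grip 0.257 F [ 0.2 -1.2 -0.4] j [-0.02  0.49  1.83 -0.    0.82  1.31]
shift units [-0.025 -0.018  0.126] xy dist 1.5
level dr units [ 0.007 -0.021]
```

Call:
servo_tool(motion=[{"dr": [0,-0.02,0],"delta_pos": [-0.02,0,0.09],"hand": 0},{"dr": [0,0,0],"delta_pos": [0,0,0.06],"hand": 0},{"dr": [0,0,0],"delta_pos": [0,0,0.02],"hand": 0},{"dr": [0,0,0],"delta_pos": [0,0,0],"hand": 0}])

```text
time_s: 14.75
eef_pos: [474.7, 107.1, 27.8]
ee_rot: [0.001, 0.993, 0.119, 0.001]
force: [-0.2, 0.1, -0.1]
grip_width: 0.261
```

```bash
python3 go.py 473.5 108 28
```

```text
t 14.75 tcp [474.7 107.1  27.8] psi 13.73 tilt [ 0.003 -0.001 -1.   ] grip 0.261 F [-0.2  0.1 -0.1] j [-0.02  0.5   1.83 -0.    0.81  1.31]
shift units [-0.02  -0.023 -0.004] xy dist 1.5
level dr units [ 0.011 -0.013]
```

Call:
servo_tool(motion=[{"dr": [0,0,0],"delta_pos": [0,0,0],"hand": 0.5},{"dr": [0,0,0],"delta_pos": [0,0,0],"hand": 0.6},{"dr": [0,0,0],"delta_pos": [0,0,-0.3],"hand": 0.6},{"dr": [0,0,0],"delta_pos": [0,0,-0.7],"hand": 0.7},{"dr": [0,0,-0.5],"delta_pos": [0,0,-0.7],"hand": 1},{"dr": [0,0,-1],"delta_pos": [0,0,-0.4],"hand": 1},{"dr": [0,0,-1],"delta_pos": [0,0,0],"hand": 1},{"dr": [0,0,-1],"delta_pos": [0,0,0],"hand": 1},{"dr": [0,0,-1],"delta_pos": [0,0,0],"hand": 1},{"dr": [0,0,-1],"delta_pos": [0,0,0],"hand": 1},{"dr": [0,0,-1],"delta_pos": [0,0,0],"hand": 1},{"dr": [0,0,-1],"delta_pos": [0,0,0],"hand": 1},{"dr": [0,0,-1],"delta_pos": [0,0,0],"hand": 1},{"dr": [0,0,-1],"delta_pos": [0,0,0],"hand": 1},{"dr": [0,0,-1],"delta_pos": [0,0,0],"hand": 1},{"dr": [0,0,-1],"delta_pos": [0,0,0],"hand": 1},{"dr": [0,0,-0.8],"delta_pos": [0,0,0],"hand": 1},{"dr": [0,0,0],"delta_pos": [0,0,0],"hand": 1}])

```text
time_s: 17.0
eef_pos: [475.9, 107.5, 152.3]
ee_rot: [0.009, 0.336, 0.942, 0.002]
force: [-0.4, 0.1, 0.6]
grip_width: 0.997
```

```bash
python3 go.py 612 -100 130 149;  python3 - <<'E'
from fe import *
im,d=capture("wrist");save("w6.png",im)
E
```

```text
t 17.0 tcp [475.9 107.5 152.3] psi 140.77 tilt [ 0.019 -0.002 -1.   ] grip 0.997 F [-0.4  0.1  0.6] j [-0.02  0.3   1.73 -0.    1.09 -0.9 ]
shift units [-4.726 -1.499  0.503] xy dist 248.2
dr z units -0.82
shift units after turning [-4.471 -2.156  0.446]
level dr units [0.061 0.089]
```

View pics/w6.png

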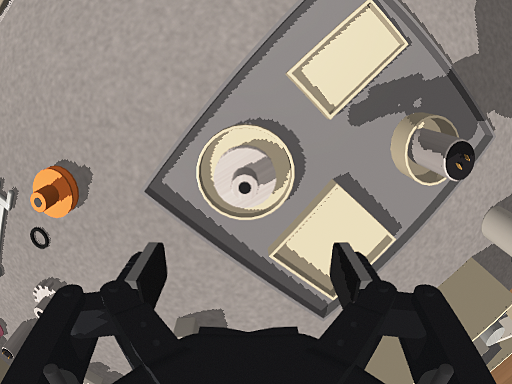

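The pulley sits flat inside the dish at (246,180). On to the lock.

Call:
servo_tool(motion=[{"dr": [0.06,0.09,-0.82],"delta_pos": [0,0,0],"hand": 1},{"dr": [0,0,0],"delta_pos": [-0.8,-0.4,0],"hand": 1},{"dr": [0,0,0],"delta_pos": [-0.8,-0.4,0],"hand": 1},{"dr": [0,0,0],"delta_pos": [-0.8,-0.4,0],"hand": 1},{"dr": [0,0,0],"delta_pos": [-0.8,-0.4,0],"hand": 1},{"dr": [0,0,0],"delta_pos": [-0.6,-0.3,0],"hand": 1},{"dr": [0,0,0],"delta_pos": [-0.4,-0.2,0],"hand": 1},{"dr": [0,0,0],"delta_pos": [0,0,0],"hand": 1}])

```text
time_s: 18.05
eef_pos: [604.0, -97.6, 155.5]
ee_rot: [0.001, 0.277, 0.961, -0.0]
force: [-0.7, 0.7, -0.8]
grip_width: 1.0
```

```bash
python3 go.py 612 -100 13 149;  python3 - <<'E'
from fe import *
im,d=capture("wrist");save("w7.png",im)
E
```

```text
t 18.05 tcp [604.  -97.6 155.5] psi 147.82 tilt [ 0.002 -0.001 -1.   ] grip 1.0 F [-0.7  0.7 -0.8] j [-0.35  0.56  1.32 -0.    1.25 -1.36]
shift units [-0.155  0.044  2.851] xy dist 8.4
dr z units -0.12
shift units after turning [-0.162  0.041  2.85 ]
level dr units [0.001 0.013]
```

View pics/w7.png

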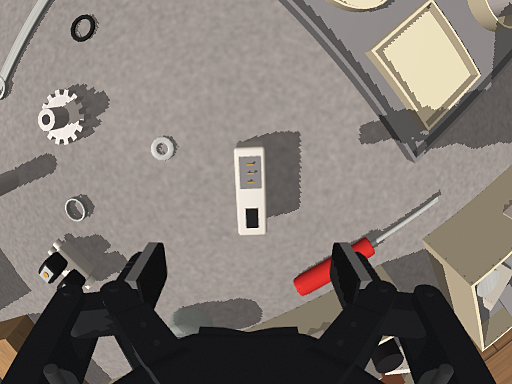

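```bash
python3 - <<'E'
from fe import *
q=fe([[234,147],[264,147],[267,234],[239,235]],40);print(q.round(1),q.mean(0)); d=(q[2]+q[3]-q[0]-q[1]);print(np.degrees(np.arctan2(d[1],d[0])))
E
python3 go.py 612.5 -101 13 149
```

```text
[[ 568.1  -88.4]
 [ 582.1  -66.1]
 [ 655.6 -107.1]
 [ 642.1 -130.5]] [611.9531593  -98.02385369]
-29.428461735304044
t 18.1 tcp [603.7 -96.7 155.6] psi 147.88 tilt [ 0.002 -0.001 -1.   ] grip 1.003 F [ 0.2  0.2 -0. ] j [-0.35  0.56  1.33 -0.    1.25 -1.36]
shift units [-0.19   0.021  2.852] xy dist 9.8
dr z units -0.11
shift units after turning [-0.195  0.017  2.852]
level dr units [0.001 0.011]
```

The lock is centred at (251,190), lying along the image's vertical, tabs up, and clear of the screwdriver at (335,265). Descending.

Call:
servo_tool(motion=[{"dr": [0,0,-0.21],"delta_pos": [-0.16,0.05,0.4],"hand": 1},{"dr": [0,0,0],"delta_pos": [0,0,0.8],"hand": 1},{"dr": [0,0,0],"delta_pos": [0,0,0.7],"hand": 1},{"dr": [0,0,0],"delta_pos": [0,0,0.4],"hand": 1},{"dr": [0,0,0],"delta_pos": [0,0,0.2],"hand": 1},{"dr": [0,0,0],"delta_pos": [0,0,0],"hand": 1}])

```text
time_s: 18.85
eef_pos: [610.8, -93.7, 22.3]
ee_rot: [-0.001, 0.254, 0.967, 0.0]
force: [-0.7, 0.3, 0.8]
grip_width: 1.0
```

```bash
python3 go.py 612 -98.5 14 150
```

```text
t 18.85 tcp [610.8 -93.7  22.3] psi 150.52 tilt [-0.002  0.001 -1.   ] grip 1.0 F [-0.7  0.3  0.8] j [-0.34  0.74  1.41  0.    1.   -1.4 ]
shift units [-0.068 -0.072  0.166] xy dist 5.0
dr z units 0.05
shift units after turning [-0.069 -0.072  0.166]
level dr units [-0.    -0.012]
```

Call:
servo_tool(motion=[{"dr": [0,0,0.04],"delta_pos": [-0.07,-0.07,0.12],"hand": 1},{"dr": [0,0,0],"delta_pos": [0,0,0.05],"hand": 0.7},{"dr": [0,0,0],"delta_pos": [0,0,0],"hand": 0.5},{"dr": [0,0,0],"delta_pos": [0,0,0],"hand": 0},{"dr": [0,0,0],"delta_pos": [0,0,0],"hand": 0},{"dr": [0,0,0],"delta_pos": [0,0,0],"hand": 0},{"dr": [0,0,0],"delta_pos": [0,0,0],"hand": 0}])

```text
time_s: 19.73
eef_pos: [613.4, -99.0, 15.6]
ee_rot: [0.001, 0.258, 0.966, 0.0]
force: [-0.1, -0.6, -1.5]
grip_width: 0.318
```

```bash
python3 go.py 445 261 120 96.5
```

```text
t 19.73 tcp [613.4 -99.   15.6] psi 150.12 tilt [ 0.002 -0.    -1.   ] grip 0.318 F [-0.1 -0.6 -1.5] j [-0.35  0.75  1.4   0.    0.99 -1.4 ]
shift units [ 6.502  4.566 -2.098] xy dist 397.4
dr z units 5.36
shift units after turning [ 7.534 -2.531 -2.089]
level dr units [0.004 0.011]
```

Call:
servo_tool(motion=[{"dr": [0,0,0],"delta_pos": [0,0,-0.4],"hand": 0},{"dr": [0,0,0],"delta_pos": [0,0,-0.7],"hand": 0},{"dr": [0,0,0.7],"delta_pos": [0,0,-0.7],"hand": 0},{"dr": [0,0,1],"delta_pos": [0,0,-0.3],"hand": 0},{"dr": [0,0,1],"delta_pos": [0,0,0],"hand": 0},{"dr": [0,0,1],"delta_pos": [0,0,0],"hand": 0},{"dr": [0,0,1],"delta_pos": [0,0,0],"hand": 0},{"dr": [0,0,0.8],"delta_pos": [0,0,0],"hand": 0},{"dr": [0,0,0],"delta_pos": [0,0,0],"hand": 0}])

```text
time_s: 20.85
eef_pos: [614.5, -99.2, 136.8]
ee_rot: [0.006, 0.686, 0.728, 0.003]
force: [0.7, 0.8, 0.0]
grip_width: 0.32
```

```bash
python3 go.py 445 261 120 96.5
```

```text
t 20.85 tcp [614.5 -99.2 136.8] psi 93.43 tilt [ 0.013 -0.004 -1.   ] grip 0.32 F [0.7 0.8 0. ] j [-0.35  0.6   1.32  0.    1.21 -0.41]
shift units [ 7.395 -2.956  0.263] xy dist 398.1
dr z units -0.31
shift units after turning [ 7.541 -2.552  0.335]
level dr units [0.07  0.028]
```

Call:
servo_tool(motion=[{"dr": [0.07,0.03,-0.3],"delta_pos": [0.5,-0.17,0],"hand": 0},{"dr": [0,0,0],"delta_pos": [0.88,-0.3,0],"hand": 0},{"dr": [0,0,0],"delta_pos": [0.88,-0.3,0],"hand": 0},{"dr": [0,0,0],"delta_pos": [0.88,-0.3,0],"hand": 0},{"dr": [0,0,0],"delta_pos": [0.88,-0.3,0],"hand": 0},{"dr": [0,0,0],"delta_pos": [0.88,-0.3,0],"hand": 0},{"dr": [0,0,0],"delta_pos": [0.88,-0.3,0],"hand": 0},{"dr": [0,0,0],"delta_pos": [0.7,-0.24,0],"hand": 0},{"dr": [0,0,0],"delta_pos": [0.45,-0.15,0],"hand": 0},{"dr": [0,0,0],"delta_pos": [0.2,-0.06,0],"hand": 0},{"dr": [0,0,0],"delta_pos": [0,0,0],"hand": 0}])

```text
time_s: 22.22
eef_pos: [436.0, 257.2, 141.7]
ee_rot: [-0.001, 0.648, 0.762, 0.001]
force: [-0.3, -0.1, -0.9]
grip_width: 0.32
```

```bash
python3 go.py 445 261 22.5 96.5
python3 - <<'E'
from fe import *
im,d=capture("wrist");save("w8.png",im)
E
```

```text
t 22.23 tcp [436.  257.2 141.7] psi 99.22 tilt [ 0.     0.002 -1.   ] grip 0.32 F [-0.3 -0.1 -0.9] j [0.3  0.36 1.68 0.   1.1  0.14]
shift units [0.041 0.19  2.384] xy dist 9.8
dr z units 0.27
shift units after turning [0.055 0.188 2.384]
level dr units [ 0.002 -0.011]
```

View pics/w8.png

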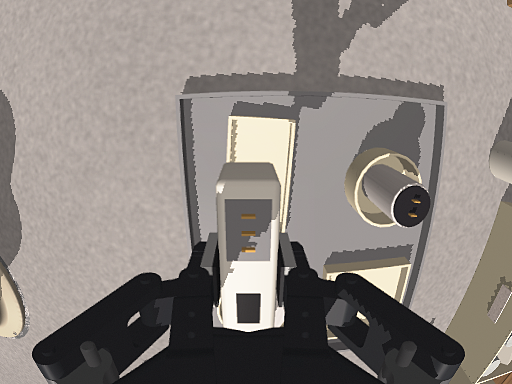

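The lock is held level, tabs up. The pocket's far edge runs from (230,116) to (299,121), with the right edge down to (289,235).

Run:
```python
from fe import *
q=fe([[230,116],[299,121],[289,235],[224,165]],18);print(q.round(1))
a=q[:2].mean(0); d=q[2]-q[1];d/=np.linalg.norm(d);print("yaw",np.degrees(np.arctan2(-d[1],-d[0])),"centre",a+d*59)
```

```text
[[411.4 316.1]
 [473.2 322.1]
 [486.3 210.5]
 [412.6 270.8]]
yaw 96.72114075140172 centre [449.21343449 260.48535153]
```

Call:
servo_tool(motion=[{"dr": [0,0,0.27],"delta_pos": [0.05,0.21,0.3],"hand": 0},{"dr": [0,0,0],"delta_pos": [0,0,0.6],"hand": 0},{"dr": [0,0,0],"delta_pos": [0,0,0.6],"hand": 0},{"dr": [0,0,0],"delta_pos": [0,0,0.4],"hand": 0},{"dr": [0,0,0],"delta_pos": [0,0,0.2],"hand": 0},{"dr": [0,0,0],"delta_pos": [0,0,0],"hand": 0}])

```text
time_s: 23.02
eef_pos: [450.0, 256.9, 34.6]
ee_rot: [0.0, 0.668, 0.745, 0.002]
force: [0.3, -0.6, -0.2]
grip_width: 0.317
```

```bash
python3 go.py 446 261 22.6 96.5
```

```text
t 23.02 tcp [450.  256.9  34.6] psi 96.24 tilt [ 0.003  0.002 -1.   ] grip 0.317 F [ 0.3 -0.6 -0.2] j [0.29 0.54 1.73 0.   0.86 0.18]
shift units [ 0.09  -0.072  0.24 ] xy dist 5.7
dr z units -0.03
shift units after turning [ 0.091 -0.071  0.24 ]
level dr units [ 0.016 -0.009]
```

Call:
servo_tool(motion=[{"dr": [0.02,0,0],"delta_pos": [0.09,-0.07,0],"hand": 0},{"dr": [0,0,0],"delta_pos": [0,0,0.12],"hand": 0},{"dr": [0,0,0],"delta_pos": [0,0,0.1],"hand": 0},{"dr": [0,0,0],"delta_pos": [0,0,0.03],"hand": 0},{"dr": [0,0,0],"delta_pos": [0,0,0],"hand": 0}])

```text
time_s: 23.65
eef_pos: [446.9, 261.5, 23.2]
ee_rot: [0.0, 0.667, 0.745, 0.002]
force: [0.1, 0.5, -0.7]
grip_width: 0.315
```

```bash
python3 go.py 446 261 22.6 96.5
```

```text
t 23.65 tcp [446.9 261.5  23.2] psi 96.26 tilt [ 0.002  0.002 -1.   ] grip 0.315 F [ 0.1  0.5 -0.7] j [0.3  0.56 1.74 0.   0.84 0.19]
shift units [-0.009 -0.019  0.011] xy dist 1.1
dr z units -0.02
shift units after turning [-0.008 -0.019  0.011]
level dr units [ 0.014 -0.012]
```

Call:
servo_tool(motion=[{"dr": [0,0,0],"delta_pos": [0,0,0.01],"hand": 0.5},{"dr": [0,0,0],"delta_pos": [0,0,0],"hand": 0.6},{"dr": [0,0,0],"delta_pos": [0,0,-0.3],"hand": 0.6},{"dr": [0,0,0],"delta_pos": [0,0,-0.7],"hand": 0.7},{"dr": [0,0,0],"delta_pos": [0,0,-0.8],"hand": 1},{"dr": [0,0,0.8],"delta_pos": [0,0,-0.5],"hand": 1},{"dr": [0,0,1],"delta_pos": [0,0,0],"hand": 1},{"dr": [0,0,1],"delta_pos": [0,0,0],"hand": 1},{"dr": [0,0,1],"delta_pos": [0,0,0],"hand": 1},{"dr": [0,0,1],"delta_pos": [0,0,0],"hand": 1},{"dr": [0,0,1],"delta_pos": [0,0,0],"hand": 1},{"dr": [0,0,1],"delta_pos": [0,0,0],"hand": 1},{"dr": [0,0,0.8],"delta_pos": [0,0,0],"hand": 1},{"dr": [0,0,0.6],"delta_pos": [0,0,0],"hand": 1},{"dr": [0,0,0],"delta_pos": [0,0,0],"hand": 1}])

```text
time_s: 25.52
eef_pos: [448.1, 261.8, 156.9]
ee_rot: [-0.003, 0.995, 0.101, 0.009]
force: [0.2, -0.4, 0.1]
grip_width: 1.003
```

```bash
python3 go.py 577 -349 150 11
python3 - <<'E'
from fe import *
im,d=capture("wrist");save("w9.png",im)
E
```

```text
t 25.52 tcp [448.1 261.8 156.9] psi 11.59 tilt [ 0.018  0.007 -1.   ] grip 1.003 F [ 0.2 -0.4  0.1] j [0.3  0.36 1.64 0.   1.13 1.67]
shift units [ 0.067 12.485  0.095] xy dist 624.2
dr z units 0.06
shift units after turning [ 0.199 12.483  0.138]
level dr units [-0.02  -0.109]
```

View pics/w9.png

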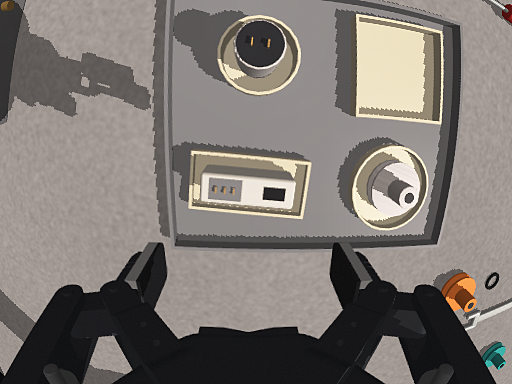

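The lock lies flat in the long pocket at (248,188), and the pulley and capacitor are in place. On to the valve.

Call:
servo_tool(motion=[{"dr": [-0.02,-0.1,0.05],"delta_pos": [0,0.5,0],"hand": 1},{"dr": [0,0,0],"delta_pos": [0.02,0.95,0],"hand": 1},{"dr": [0,0,0],"delta_pos": [0.02,0.95,0],"hand": 1},{"dr": [0,0,0],"delta_pos": [0.02,0.95,0],"hand": 1},{"dr": [0,0,0],"delta_pos": [0.02,0.95,0],"hand": 1},{"dr": [0,0,0],"delta_pos": [0.02,0.95,0],"hand": 1},{"dr": [0,0,0],"delta_pos": [0.02,0.95,0],"hand": 1},{"dr": [0,0,0],"delta_pos": [0.02,0.95,0],"hand": 1},{"dr": [0,0,0],"delta_pos": [0.02,0.95,0],"hand": 1},{"dr": [0,0,0],"delta_pos": [0.02,0.95,0],"hand": 1},{"dr": [0,0,0],"delta_pos": [0.02,0.9,0],"hand": 1},{"dr": [0,0,0],"delta_pos": [0.02,0.8,0],"hand": 1},{"dr": [0,0,0],"delta_pos": [0,0.5,0],"hand": 1},{"dr": [0,0,0],"delta_pos": [0,0,0],"hand": 1}])

```text
time_s: 27.32
eef_pos: [579.9, -304.0, 163.4]
ee_rot: [0.001, 0.993, 0.115, 0.004]
force: [-0.2, 0.5, -0.5]
grip_width: 1.0
```

```bash
python3 go.py 577 -349 28 11
python3 - <<'E'
from fe import *
im,d=capture("wrist");save("w10.png",im)
E
```

```text
t 27.32 tcp [ 579.9 -304.   163.4] psi 13.16 tilt [ 0.008 -0.001 -1.   ] grip 1.0 F [-0.2  0.5 -0.5] j [-0.66  0.65  1.16  0.    1.32  0.68]
shift units [-0.283  0.856  2.709] xy dist 45.1
dr z units 0.22
shift units after turning [-0.229  0.873  2.709]
level dr units [ 0.015 -0.046]
```

View pics/w10.png

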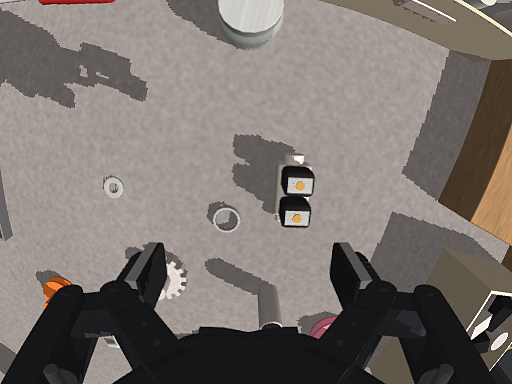

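The valve is coils-up, its brass studs at (300,186) and (297,217). The slim capacitor at (267,310) is well clear.

```bash
python3 - <<'E'
from fe import *
q=fe([[300,186],[297,217]],57.5);print(q.round(1),q.mean(0)); d=q[0]-q[1];print(np.degrees(np.arctan2(d[1],d[0])))
E
python3 go.py 578 -349 28 10
```

```text
[[ 594.8 -347.3]
 [ 565.8 -353. ]] [ 580.34311185 -350.13952304]
10.99158247234479
t 27.38 tcp [ 579.9 -303.   163.6] psi 13.19 tilt [ 0.008 -0.    -1.   ] grip 1.002 F [-0.1  0.7 -1. ] j [-0.66  0.65  1.16  0.    1.32  0.68]
shift units [-0.269  0.881  2.711] xy dist 46.1
dr z units 0.32
shift units after turning [-0.197  0.9    2.711]
level dr units [ 0.013 -0.045]
```

Call:
servo_tool(motion=[{"dr": [0,-0.04,0.23],"delta_pos": [-0.15,0.5,0.2],"hand": 1},{"dr": [0,0,0],"delta_pos": [-0.08,0.37,0.4],"hand": 1},{"dr": [0,0,0],"delta_pos": [0,0,0.6],"hand": 1},{"dr": [0,0,0],"delta_pos": [0,0,0.6],"hand": 1},{"dr": [0,0,0],"delta_pos": [0,0,0.3],"hand": 1},{"dr": [0,0,0],"delta_pos": [0,0,0],"hand": 1}])

```text
time_s: 28.12
eef_pos: [576.7, -350.3, 51.3]
ee_rot: [-0.0, 0.995, 0.096, -0.001]
force: [0.2, -0.9, -0.0]
grip_width: 0.998
```

```bash
python3 go.py 578.5 -349.5 28 10.9
```

```text
t 28.12 tcp [ 576.7 -350.3   51.3] psi 10.98 tilt [-0.001  0.    -1.   ] grip 0.998 F [ 0.2 -0.9 -0. ] j [-0.72  0.81  1.18 -0.    1.15  0.66]
shift units [ 0.04  -0.008  0.466] xy dist 2.0
dr z units 0.01
shift units after turning [ 0.039 -0.008  0.466]
level dr units [-0.004  0.008]
```

Call:
servo_tool(motion=[{"dr": [0,0,0],"delta_pos": [0.04,0,0.25],"hand": 1},{"dr": [0,0,0],"delta_pos": [0,0,0.2],"hand": 1},{"dr": [0,0,0],"delta_pos": [0,0,0],"hand": 0.6},{"dr": [0,0,0],"delta_pos": [0,0,0],"hand": 0},{"dr": [0,0,0],"delta_pos": [0,0,0],"hand": 0},{"dr": [0,0,0],"delta_pos": [0,0,0],"hand": 0},{"dr": [0,0,0],"delta_pos": [0,0,0],"hand": 0}])

```text
time_s: 29.0
eef_pos: [580.0, -350.8, 30.4]
ee_rot: [0.002, 0.995, 0.096, 0.001]
force: [0.6, 0.6, -0.8]
grip_width: 0.314
```

```bash
python3 go.py 596 132 120 11
```

```text
t 29.0 tcp [ 580.  -350.8   30.4] psi 11.03 tilt [ 0.002 -0.003 -1.   ] grip 0.314 F [ 0.6  0.6 -0.8] j [-0.72  0.84  1.18 -0.    1.11  0.66]
shift units [ 2.163 -9.41  -1.819] xy dist 483.0
dr z units 0.0
shift units after turning [ 2.156 -9.417 -1.791]
level dr units [ 0.019 -0.011]
```

Call:
servo_tool(motion=[{"dr": [0,0,0],"delta_pos": [0,0,-0.4],"hand": 0},{"dr": [0,0,0],"delta_pos": [0,0,-0.8],"hand": 0},{"dr": [0,0,0],"delta_pos": [0,-0.2,-0.7],"hand": 0},{"dr": [0,0,0],"delta_pos": [0.12,-0.5,-0.1],"hand": 0},{"dr": [0,0,0],"delta_pos": [0.22,-0.88,0],"hand": 0},{"dr": [0,0,0],"delta_pos": [0.22,-0.88,0],"hand": 0},{"dr": [0,0,0],"delta_pos": [0.22,-0.88,0],"hand": 0},{"dr": [0,0,0],"delta_pos": [0.22,-0.88,0],"hand": 0},{"dr": [0,0,0],"delta_pos": [0.22,-0.88,0],"hand": 0},{"dr": [0,0,0],"delta_pos": [0.22,-0.88,0],"hand": 0},{"dr": [0,0,0],"delta_pos": [0.22,-0.88,0],"hand": 0},{"dr": [0,0,0],"delta_pos": [0.22,-0.88,0],"hand": 0},{"dr": [0,0,0],"delta_pos": [0.15,-0.6,0],"hand": 0},{"dr": [0,0,0],"delta_pos": [0.08,-0.3,0],"hand": 0},{"dr": [0,0,0],"delta_pos": [0,0,0],"hand": 0}])

```text
time_s: 30.88
eef_pos: [603.9, 105.8, 151.6]
ee_rot: [0.006, 0.995, 0.095, 0.011]
force: [0.6, -1.6, -1.2]
grip_width: 0.318
```

```bash
python3 go.py 596 132 37.4 11
python3 - <<'E'
from fe import *
im,d=capture("wrist");save("w11.png",im)
E
```

```text
t 30.88 tcp [603.9 105.8 151.6] psi 10.94 tilt [ 0.023 -0.01  -1.   ] grip 0.318 F [ 0.6 -1.6 -1.2] j [-0.01  0.56  1.34 -0.01  1.22  1.37]
shift units [-0.102 -0.578  2.275] xy dist 27.4
dr z units -0.01
shift units after turning [-0.055 -0.545  2.285]
level dr units [ 0.083 -0.118]
```

View pics/w11.png

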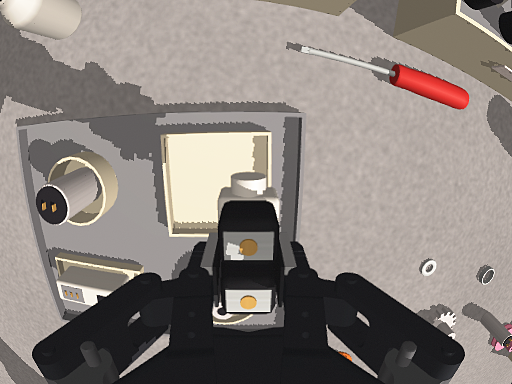

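The valve is held coils-up, and the square pocket lies at (218,185), up and to the left. Shifting over it and going down.

Call:
servo_tool(motion=[{"dr": [0.08,-0.12,0],"delta_pos": [-0.06,-0.4,0.1],"hand": 0},{"dr": [0,0,0],"delta_pos": [0,-0.15,0.4],"hand": 0},{"dr": [0,0,0],"delta_pos": [0,0,0.6],"hand": 0},{"dr": [0,0,0],"delta_pos": [0,0,0.5],"hand": 0},{"dr": [0,0,0],"delta_pos": [0,0,0.3],"hand": 0},{"dr": [0,0,0],"delta_pos": [0,0,0.1],"hand": 0},{"dr": [0,0,0],"delta_pos": [0,0,0],"hand": 0}])

```text
time_s: 31.8
eef_pos: [594.7, 131.4, 48.3]
ee_rot: [-0.001, 0.996, 0.092, -0.002]
force: [-0.6, 0.4, -0.5]
grip_width: 0.319
```

```bash
python3 go.py 596 132 37.4 11
```

```text
t 31.8 tcp [594.7 131.4  48.3] psi 10.54 tilt [-0.005  0.002 -1.   ] grip 0.319 F [-0.6  0.4 -0.5] j [0.02 0.69 1.42 0.   1.04 1.41]
shift units [ 0.028 -0.006  0.217] xy dist 1.4
dr z units -0.05
shift units after turning [ 0.027 -0.006  0.217]
level dr units [-0.014  0.027]
```

Call:
servo_tool(motion=[{"dr": [-0.01,0.03,0],"delta_pos": [0.02,0,0.1],"hand": 0},{"dr": [0,0,0],"delta_pos": [0,0,0.1],"hand": 0},{"dr": [0,0,0],"delta_pos": [0,0,0.04],"hand": 0},{"dr": [0,0,0],"delta_pos": [0,0,0],"hand": 0}])

```text
time_s: 32.3
eef_pos: [596.8, 131.7, 37.4]
ee_rot: [-0.0, 0.996, 0.092, 0.002]
force: [0.5, -0.3, -0.6]
grip_width: 0.324
```

```bash
python3 go.py 596 132 37.4 11
```

```text
t 32.3 tcp [596.8 131.7  37.4] psi 10.53 tilt [ 0.004  0.001 -1.   ] grip 0.324 F [ 0.5 -0.3 -0.6] j [0.03 0.7  1.43 0.   1.01 1.41]
shift units [-0.014 -0.009 -0.001] xy dist 0.8
dr z units -0.05
shift units after turning [-0.014 -0.009 -0.001]
level dr units [-0.001 -0.023]
```

Release, rise, then back off toward the right.

Call:
servo_tool(motion=[{"dr": [0,0,0],"delta_pos": [0,0,0.01],"hand": 0.5},{"dr": [0,0,0],"delta_pos": [0,0,0],"hand": 0.7},{"dr": [0,0,0],"delta_pos": [0,0,-0.3],"hand": 0.7},{"dr": [0,0,0],"delta_pos": [0,0,-0.7],"hand": 0.8},{"dr": [0,0,0],"delta_pos": [0,0,-0.8],"hand": 1},{"dr": [0,0,0],"delta_pos": [0,0,-0.8],"hand": 1},{"dr": [0,0,0],"delta_pos": [-0.6,0,-0.5],"hand": 1},{"dr": [0,0,0],"delta_pos": [-0.6,0,-0.2],"hand": 1},{"dr": [0,0,0],"delta_pos": [-0.6,0,0],"hand": 1},{"dr": [0,0,0],"delta_pos": [-0.4,0,0],"hand": 1},{"dr": [0,0,0],"delta_pos": [0,0,0],"hand": 1}])

```text
time_s: 33.67
eef_pos: [485.7, 110.9, 216.9]
ee_rot: [0.0, 0.996, 0.092, 0.009]
force: [0.4, 0.2, -0.8]
grip_width: 0.998
```

```bash
python3 go.py
python3 - <<'E'
from fe import *
im,d=capture("wrist");save("w12.png",im)
im,d=capture("scene");save("s12.png",cv2.resize(im[110:310,120:420],(800,533),interpolation=cv2.INTER_CUBIC))
P=cloud("scene",d)
for n,b,lo,hi in [("slim",[178,145,198,176],66,90),("thub",[208,165,236,192],36,60)]:
    l,t,r,bt=b;q=P[t:bt,l:r].reshape(-1,3);q=q[(q[:,2]>lo)&(q[:,2]<hi)];print(n,len(q),q.mean(0).round(1) if len(q) else 0)
E
```

```text
t 33.67 tcp [485.7 110.9 216.9] psi 10.53 tilt [ 0.017  0.001 -1.   ] grip 0.998 F [ 0.4  0.2 -0.8] j [-0.01  0.26  1.61  0.    1.26  1.37]
level dr units [ 0.013 -0.097]
slim 41 [ 442.9 -356.9   72.2]
thub 42 [ 438.9 -227.7   41.6]
```

View pics/w12.png

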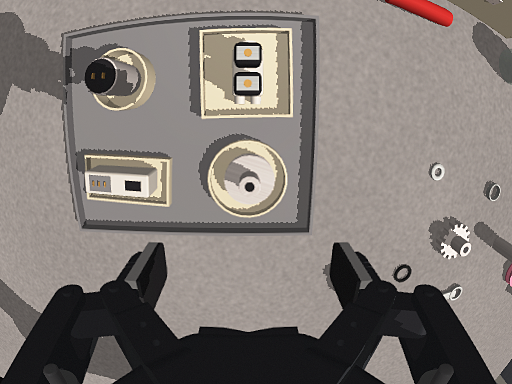

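View pics/s12.png

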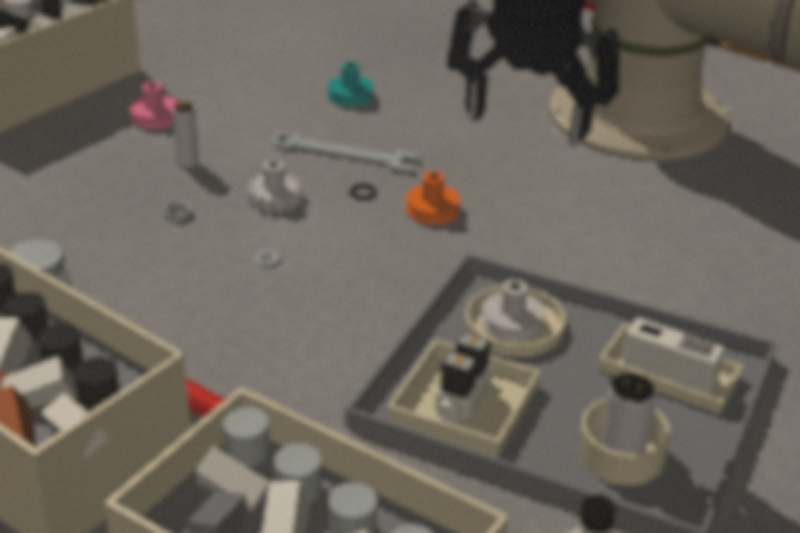

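All four parts sit upright in their pockets in both views. I'll check centring and heights numerically before handing in.

Run:
```python
from fe import *
c=get_calibration("wrist")
for n,u,z in [("cap",[101,76],79),("hub",[249,186],51),("lock",[121,182],47),("v1",[247,54],64.5),("v2",[247,84],64.5),("sq c",[246,74],22)]: print(n,fe([u],z,c).round(1))
im,d=capture("scene");P=cloud("scene",d)
for n,x,y,r in [("cap",568,277,15),("hub",474,108,10),("valve",597,131,20),("lock",446,261,15)]:
    q=P.reshape(-1,3);q=q[(np.hypot(q[:,0]-x,q[:,1]-y)<r)];print(n,len(q),"z top pct90",np.percentile(q[:,2],[50,90,98]).round(1))
    h=np.percentile(q[:,2],90);qq=P.reshape(-1,3);qq=qq[(np.hypot(qq[:,0]-x,qq[:,1]-y)<48)&(abs(qq[:,2]-h)<5)];print("   rect",[np.round(v,1) for v in cv2.minAreaRect(qq[:,:2].astype(np.float32))])
print(ctrl.sense()["dq"].round(3))
```

```text
cap [[570.3 276.4]]
hub [[476.  107.1]]
lock [[452.9 253.9]]
v1 [[611.2 134.4]]
v2 [[581.3 128.8]]
sq c [[595.3 132.6]]
cap 93 z top pct90 [80.3 81.8 84.4]
   rect [array([571.1, 279.7]), array([37.2, 36. ]), np.float64(49.1)]
hub 50 z top pct90 [ 49.9 511.8 513.3]
   rect [array([488.3, 102. ]), array([92.6, 55.9]), np.float64(67.5)]
valve 181 z top pct90 [58.2 63.6 64.8]
   rect [array([599.9, 133.5]), array([57. , 26.6]), np.float64(11.2)]
lock 88 z top pct90 [45.1 47.6 48.2]
   rect [array([449.8, 264.2]), array([33.4, 86.7]), np.float64(7.7)]
[ 0.002  0.015  0.005  0.002 -0.002 -0.001]
```

```bash
python3 -c "
from h import *
print(ticket.finish_job())"
```

```text
the job is handed in; nothing more can be done
None
```

The kit is packed and handed in at about 34 s. All four parts stand upright in their pockets, and the gripper is open and clear of everything. `finish_job` reports no verdict.

| Part | Pocket | Offset from pocket centre (estimated) | Measured top height | Expected if on the floor |
|---|---|---|---|---|
| Fat capacitor | cup | about 2–4 mm (limit 16) | about 80–82 mm | 79 mm (86 mm with tabs) |
| Smooth pulley | dish | about 2–3 mm (limit 17) | about 50 mm | 51 mm |
| Valve | square pocket | about 2–5 mm (limit 36) | 63–65 mm | 63 mm (65 mm with studs) |
| Door lock | long pocket | about 5–10 mm (limit 20) | about 47 mm | 47 mm |

- **Look-alikes:** compared with the first picture, the slim capacitor moved about 0.3 mm and the toothed pulley about 0.7 mm, which is within measuring noise. The coloured pulleys were not touched.
- **Disagreements:** the scene and top cameras differed by about 5 mm on some parts, so I used averages plus wrist-camera fixes. Two final readings were poor. For the pulley, the gripper got into the scene-depth reading, so I relied on the median height and the wrist view. For the lock, a rough wrist pick put it about 10 mm off centre, against about 5 mm from the scene camera.

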